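# Make up two guest wash kits on the bathroom counter

## Robot

A 6-joint arm with a two-finger parallel gripper is mounted at the origin on the work surface. World frame = base frame: x ahead of the robot, y to its left, z up, the work surface at z = 0. Lengths are in mm, angles in rad, forces in N, time in s.
With the tool pointing down it reaches from about 350 to 775 mm from the base axis. Payload 7.3 kg.
Tool frame: the origin (TCP) lies at the very end of the fingers, on their centre line; the grasp point (between the pads) lies behind it (bot.grip_point_offset is the z of the grasp point in the tool frame, in mm); z points along the fingers, y is the line along which they close (so a half turn about z gives the same grasp; the last joint's range is limited). The gripper opens to 92 mm and grips with 3 to 60 N. Pads are 19 mm wide; open, the fingers measure 130 mm over their backs; the gripper's body (75 mm by 190 mm) begins 47 mm behind the grasp point.
Start: joints at [1.145, 0.342, 1.524, -0, 1.275, -0.146], TCP at [144.97, 504.607, 226.741] pointing down, gripper open.
Joint ranges: [-2.53, 2.53], [-0.77, 2.02], [0.04, 2.7], [-1, 4.14], [0.28, 2.66], [-3.11, 3.11]. Speed limits (rad/s): [2.57, 2.57, 3.14, 3.14, 3.14, 3.14].

## Interface

Orientations are given as [roll, pitch, yaw] about the fixed x, y, z axes, in that order (R = Rz(yaw) Ry(pitch) Rx(roll)).
In Python, from plant import bot gives the robot as it stands. The module is installed in compiled form; this text tells all that it offers.
- The arm moves only by the shell command python3 -m crank 'ROWS'. ROWS is JSON, a list that holds one entry, the list of rows, each a list of 5 numbers: the opening, from 0 (shut) to 1 (fully open), then the shift along the tool's x, y, z in cm, then the turn about the tool's z in degrees. In form: [[[claw, x, y, z, turn], ...]]. A call has exactly 10 rows; each row is the pose to reach, as a shift and turn from the pose commanded when the call began, along the tool's axes at that moment; what a row does not reach only later rows make up. A row lasts 1/10 s, in which the tool goes at most 50 mm and 8.59 degrees, less where a joint would pass 70% of its speed; a pose out of reach is approached as far as the arm can. A call with a gripper value outside its range is refused whole. The fingers move at their own pace and stop on an object; the grip force is fixed at half the most. Time passes only in rows, so rows that repeat a pose let the fingers close, or fill a call up. It gives the time, the measured TCP pose, the force, the opening and the grip force at its end, in the units of the state.
- bot.get_obs(): the state, without advancing time (a new reading comes with each control period).
- bot.capture(name): name is "scene" or "top" or "wrist"; returns (picture, depth): 384x512x3 uint8, red, green, blue; 384x512 float32, mm along the optical axis (not along the pixel's ray), 0 where there is no reading.
- bot.calibration(name): a dict with "vertical_fov" (degrees; the focal length in pixels is half the picture's height over the tangent of half this angle, whatever the lens; pixels are square), "cx", "cy" (the principal point, pixels), "D" ([k1, k2, p1, p2, k3] as OpenCV has them; the pictures are not rectified), "rvec" (rotation vector, rad) and "tvec" (3), from world to camera coordinates, as OpenCV has them; the wrist camera has in their place "tool_from_camera" (4x4, takes a point from camera to tool coordinates, whose origin is the TCP and whose axes are the flange's). Camera axes: x right, y down, z forward; pixel columns grow to the right and rows downward; lengths in mm; the calibration is good to about 2 mm. A picture is of the moment at which its call begins: read the wrist's pose just before it. calibration takes no time and is no camera call.
- bot.close_job(): hands the job in; it is judged then, once.
The state is a dict: "time": time; "joint_positions": joint angles; "dq": joint speeds; "tau": joint torques, N m; "tool_pos": TCP position; "tcp_rot": TCP orientation; "contact_force": force on the tool from outside, world axes, zero at the start; "moment": the same for the moment, N m; "grip_width": finger opening in mm; "finger_force": force on a finger pad.
Only numpy, scipy, OpenCV 4.12 (cv2) and the standard library are available. Lean on these libraries where they do the work, as an engineer would, in place of code of your own. Each camera call takes 0.05 s, during which the arm holds its last target. There are 200 camera calls.

## Task

Make up the two guest wash kits. In the blue tray, put the wooden soap dish flat in the wide compartment with the pink soap lying flat in the dish, and stand the green bottle in the narrow compartment; in the green tray, stand the orange bottle in the narrow compartment and the cream jar in the wide one. Leave the yellow soap, the blue bottle and the tumbler standing where they are.

Things in the scene. Friction and masses are not known exactly. Their poses are not given: they have to be found in the camera images.
- blue_tray: Fixed open blue tray, 250 (its x) by 152 (y) mm, walls 5 thick, 30 high, floor 4 thick. Origin: centre of underside. A divider as high as the walls leaves a narrow compartment at the +x end, away from the robot (inside x 45 to 120 mm, middle 82.5), and a wide one at the -x end (x -120 to 40 mm, middle -40), both y -71 to 71 mm. On the robot's left or right, turned up to 0.2 rad.
- green_tray: Fixed open green tray, 250 (its x) by 152 (y) mm, walls 5 thick, 30 high, floor 4 thick. Origin: centre of underside. A divider as high as the walls leaves a narrow compartment at the +x end, away from the robot (inside x 45 to 120 mm, middle 82.5), and a wide one at the -x end (x -120 to 40 mm, middle -40), both y -71 to 71 mm. On the robot's left or right, turned up to 0.2 rad.
- soap_dish: Shallow brown wooden soap dish, 90 mm (its x) by 62 mm (its y), 14 mm high, floor 5 mm thick, rim walls 3 mm thick all round (hollow 84 by 56 mm, 9 mm deep), 80 g. Origin: centre of its underside; open side up; turned up to 0.5 rad. It can be gripped across its 62 mm width.
- pink_soap: Pink bar of soap lying flat, 62 mm (its x) by 40 mm (its y) by 26 mm high, edges rounded, 75 g. Origin: centre of its underside; turned up to 0.5 rad. It goes into the soap dish with its long side along the dish's, where its underside lies 5 mm above the dish's and it stands 17 mm above the rim.
- yellow_soap: Yellow bar of soap lying flat, 62 mm (its x) by 40 mm (its y) by 26 mm high, edges rounded, 75 g. Origin: centre of its underside; turned up to 0.5 rad. Not wanted in either kit: it stays where it is.
- green_bottle: Green travel bottle with a white cap and a white label band, standing upright: round body 36 mm in diameter and 62 mm high, then a shoulder and a 22 mm cap up to 90 mm; 85 g. Origin: centre of its underside, z up. Goes to the blue tray.
- orange_bottle: Orange travel bottle with a white cap and a white label band, standing upright: round body 36 mm in diameter and 62 mm high, then a shoulder and a 22 mm cap up to 90 mm; 85 g. Origin: centre of its underside, z up. Goes to the green tray.
- blue_bottle: Blue travel bottle with a white cap and a white label band, standing upright: round body 36 mm in diameter and 62 mm high, then a shoulder and a 22 mm cap up to 90 mm; 85 g. Origin: centre of its underside, z up. Not wanted in either kit: it stays where it is.
- cream_jar: Squat white cream jar, 50 mm in diameter, with a black lid 52 mm in diameter from 30 mm up to its top at 44 mm; 110 g. Origin: centre of its underside, z up. Goes to the green tray.
- tumbler: Empty blue ceramic tumbler, 72 mm across its rim, 70 mm high, 250 g, beyond the stock. Origin: centre of its underside. It stays where it is.
There are look-alikes about, which are no part of the job. Several things have the shape of the cream_jar; the one meant has the colours described above.

How it is judged:
By the outcome, as a careful person would: the job done as asked, in the order asked, and still so for the second after the job is handed in, with the robot touching nothing.
It also fails if it takes over 136 s, if anything falls off the work surface, if the arm or the gripper's body presses on something with over 40 N, if the wrist force passes 120 N, or if a joint passes its speed limit or range.

## Working session

There is one attempt and no reset: what is moved stays moved. The work goes in short steps, Python scripts to look and compute and a shell command to move; the robot and the scene stay as the last step left them, time stands still between calls to the robot, and variables do not carry over. Pictures are saved under pics/ and viewed, at most 14 in all, crops included, and the job is handed in when it is done.

```bash
mkdir -p pics; cat > h.py <<'E'
import numpy as np,cv2
from plant import bot
from scipy.spatial.transform import Rotation as R
def K(n):
    c=bot.calibration(n);f=192/np.tan(np.radians(c["vertical_fov"])/2)
    return np.array([[f,0,c["cx"]],[0,f,c["cy"]],[0,0,1]]),np.array(c["D"],float)
def pose(n,obs=None):
    """world_from_camera R,t"""
    c=bot.calibration(n)
    if n=="wrist":
        o=obs or bot.get_obs();T=np.array(c["tool_from_camera"]);Rt=R.from_euler("xyz",o["tcp_rot"]).as_matrix()
        return Rt@T[:3,:3],Rt@T[:3,3]+np.array(o["tool_pos"])
    Rm=cv2.Rodrigues(np.array(c["rvec"],float))[0];return Rm.T,-Rm.T@np.array(c["tvec"],float)
def rays(n,uv,P):
    k,d=K(n);p=cv2.undistortPoints(np.array(uv,float).reshape(-1,1,2),k,d)[:,0]
    return P[1],(P[0]@np.c_[p,np.ones(len(p))].T).T
def onplane(n,uv,z,P):
    o,r=rays(n,uv,P);return o+r*((z-o[2])/r[:,2])[:,None]
def cloud(n,dep,P):
    v,u=np.mgrid[:384,:512];o,r=rays(n,np.c_[u.ravel(),v.ravel()],P)
    X=o+r*dep.reshape(-1,1);X[dep.ravel()==0]=np.nan;return X.reshape(384,512,3)
E
python3 - <<'E'
from h import *
for n in("scene","top"):
    p,d=bot.capture(n);cv2.imwrite(f"pics/{n}0.png",p[:,:,::-1]);np.savez(n+"0.npz",p=p,d=d)
    print(n,pose(n)[1],pose(n)[0][:,2],(d>0).mean())
o=bot.get_obs();print(o,bot.grip_point_offset)
print(bot.calibration("wrist"))
E
```

```text
scene [1117.90682391 -135.72933157  578.35845575] [-0.68487622  0.18649401 -0.70438948] 0.9959767659505209
top [497.34877848 -15.86765542 812.10388237] [ 0.13479283  0.043222   -0.98993068] 0.9956512451171875
{'time': 0.1, 'joint_positions': array([ 1.14499214e+00,  3.42611092e-01,  1.52492409e+00, -2.45166675e-05,
        1.27537802e+00, -1.46015427e-01]), 'dq': array([-0.00041681, -0.00118228, -0.0006256 ,  0.00098923, -0.00084615,
       -0.00052328]), 'tau': array([ 1.54007334e-04, -4.32015359e+01, -2.44688988e+01,  7.18233478e-02,
        5.27624774e-02, -2.94422910e-05]), 'tool_pos': array([144.823899  , 504.25613551, 226.13532163]), 'tcp_rot': array([-3.14028274e+00, -1.68940740e-04,  2.86181094e+00]), 'contact_force': array([ 0.29482333, -0.32758686, -0.46872583]), 'moment': array([-0.0309906 , -0.05634852, -0.05147289]), 'finger_force': 0.0, 'grip_width': 92.04936054705679} -18.8
{'vertical_fov': 58.59557379550683, 'cx': 254.25081684807455, 'cy': 197.72398174425783, 'D': array([-0.05907848,  0.        ,  0.        ,  0.        ,  0.        ]), 'tool_from_camera': array([[-5.47547807e-04, -9.50876280e-01, -3.09570670e-01,
         8.40760870e+01],
       [ 9.99999388e-01, -8.18111450e-04,  7.44176765e-04,
        -9.55239541e-01],
       [-9.60883344e-04, -3.09570074e-01,  9.50876147e-01,
        -1.58462267e+02],
       [ 0.00000000e+00,  0.00000000e+00,  0.00000000e+00,
         1.00000000e+00]])}
```

View pics/scene0.png

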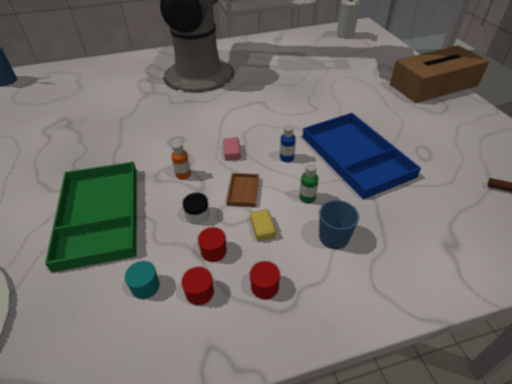

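View pics/top0.png

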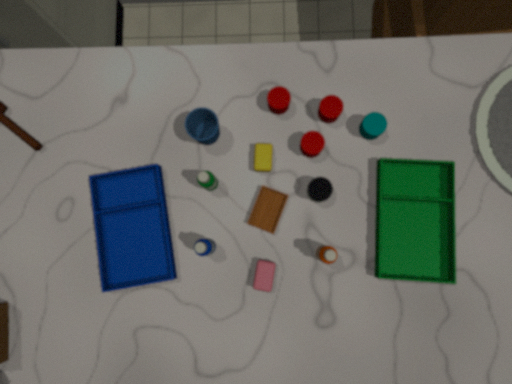

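Scene view looks back at the robot. The top view has +x up and +y left. In the top view:
- **Trays:** blue (132,227), green (415,220)
- **Soaps and dish:** dish (268,210), pink (264,276), yellow (263,157)
- **Bottles:** green (206,180), blue (204,246), orange (328,254)
- **Jar:** black-lidded (319,188)
- **Other:** tumbler (203,126), with red and teal look-alikes beyond

```bash
cat > m.py <<'E'
from h import *
seeds={"blue_tray":[(132,227),(335,165)],"green_tray":[(415,220),(95,200)],"dish":[(268,210),(243,190)],"pink":[(264,276),(232,148)],"yellow":[(263,157),(263,224)],
"gbot":[(208,183),(309,190)],"bbot":[(204,246),(288,147)],"obot":[(328,254),(181,165)],"jar":[(319,188),(196,205)],"tumbler":[(203,126),(337,225)],"red1":[(312,143),(212,244)]}
def tri(a,b):
    (o1,r1),(o2,r2)=a,b;r1=r1/np.linalg.norm(r1);r2=r2/np.linalg.norm(r2)
    s=np.linalg.lstsq(np.c_[r1,-r2],o2-o1,rcond=None)[0];p,q=o1+s[0]*r1,o2+s[1]*r2;return (p+q)/2,np.linalg.norm(p-q)
if __name__=="__main__":
  C={}
  for i,n in enumerate(("top","scene")):
    D=np.load(n+"0.npz");P=pose(n);X=cloud(n,D["d"],P)
    bg=X[...,2];print(n,"surface z",np.nanmedian(bg[np.abs(bg)<25]))
    m=((bg>6)&(bg<120)).astype(np.uint8)
    _,lab=cv2.connectedComponents(m)
    for k,s in seeds.items():
        u,v=s[i];w=lab[v-6:v+7,u-6:u+7];w=w[w>0]
        if not len(w):print(n,k,"none");continue
        M=lab==np.bincount(w).argmax();Z=X[M];zt=np.percentile(Z[:,2],95)
        T=M&(bg>zt-6);v_,u_=np.nonzero(T);uv=np.c_[u_,v_].astype(np.float32)
        Q=X[T];(c,sz,a)=cv2.minAreaRect(Q[:,:2].astype(np.float32));ux=uv.mean(0)
        C.setdefault(k,[]).append([x if j==0 else x[0] for j,x in enumerate(rays(n,[ux],P))])
        print(n,k,"n",M.sum(),"top z %.0f"%zt,"c",np.round(c),"size",np.round(sz),"ang %.0f"%a,"mean",np.round(Q.mean(0)))
  for k,v in C.items():
    if len(v)==2:p,e=tri(*v);print("tri",k,np.round(p,1),"gap %.1f"%e)
E
python3 m.py
```

```text
top surface z 0.45259374215743264
top blue_tray n 9 top z 8 c [524. 282.] size [ 7. 11.] ang 39 mean [524. 282.   7.]
top green_tray n 4 top z 7 c [ 545. -308.] size [1. 6.] ang 18 mean [ 545. -307.    6.]
top dish n 464 top z 16 c [560.  -4.] size [63. 92.] ang 68 mean [561.  -4.  14.]
top pink n 579 top z 28 c [422.   5.] size [39. 61.] ang 80 mean [421.   5.  26.]
top yellow n 525 top z 28 c [675.   4.] size [39. 60.] ang 85 mean [674.   5.  26.]
top gbot n 316 top z 91 c [622. 122.] size [20. 21.] ang 44 mean [622. 122.  90.]
top bbot n 313 top z 91 c [481. 126.] size [21. 20.] ang 30 mean [481. 126.  90.]
top obot n 308 top z 91 c [ 465. -124.] size [20. 20.] ang 21 mean [ 465. -124.   90.]
top jar n 550 top z 46 c [ 600. -114.] size [51. 51.] ang 88 mean [ 600. -114.   44.]
top tumbler n 850 top z 71 c [736. 130.] size [70. 70.] ang 14 mean [738. 131.  70.]
top red1 n 555 top z 47 c [ 699. -102.] size [50. 52.] ang 1 mean [ 699. -102.   44.]
scene surface z 0.32371023240136765
scene blue_tray n 2569 top z 30 c [528. 287.] size [252. 153.] ang 9 mean [548. 288.  28.]
scene green
[... 588 characters left out ...]

scene jar n 673 top z 46 c [ 600. -115.] size [51. 50.] ang 8 mean [ 602. -115.   44.]
scene tumbler n 1512 top z 70 c [737. 130.] size [70. 71.] ang 34 mean [737. 131.  69.]
scene red1 n 798 top z 46 c [ 700. -102.] size [50. 50.] ang 50 mean [ 701. -102.   44.]
tri blue_tray [527.5 295.2   2.2] gap 22.1
tri green_tray [ 543.2 -305.1   38.5] gap 17.3
tri dish [562.6  -2.4   2.4] gap 3.2
tri pink [420.8   4.5  21. ] gap 1.2
tri yellow [674.7   3.9  21.5] gap 1.6
tri gbot [621.8 121.4  87.3] gap 1.6
tri bbot [480.8 126.5  85.3] gap 1.1
tri obot [ 465.1 -124.3   86.4] gap 0.8
tri jar [ 600.1 -114.9   42.1] gap 0.6
tri tumbler [737.8 131.   68.8] gap 0.5
tri red1 [ 699.2 -102.2   41.8] gap 0.0
```

```bash
python3 - <<'E'
from h import *
for n in("top","scene"):
    D=np.load(n+"0.npz");P=pose(n);X=cloud(n,D["d"],P);hsv=cv2.cvtColor(D["p"],cv2.COLOR_RGB2HSV)
    for k,lo,hi in(("blue",(108,150,50),(125,255,255)),("green",(50,130,40),(80,255,255))):
        m=cv2.inRange(hsv,lo,hi);_,l,s,_=cv2.connectedComponentsWithStats(m);M=l==1+s[1:,4].argmax()
        Q=X[M];rim=Q[(Q[:,2]>25)&(Q[:,2]<40)]
        c,sz,a=cv2.minAreaRect(rim[:,:2].astype(np.float32))
        ax=(a if sz[0]>sz[1] else a+90);ax=(ax+90)%180-90
        fl=Q[(Q[:,2]<15)][:,2]
        # floor corner
        print(n,k,"rim z",np.round(np.percentile(rim[:,2],[50,95]),1),"floor",np.median(fl).round(1),"c",np.round(c,1),np.round(sz),"long axis deg %.1f"%ax)
        t=np.radians(ax);Rm=np.array([[np.cos(t),-np.sin(t)],[np.sin(t),np.cos(t)]])
        q=(rim[:,:2]-c)@Rm;dv=q[(abs(q[:,1])<60)&(abs(q[:,0]-42)<20)]
        print("   divider x",dv[:,0].mean().round(1),"wide",(Rm@[-40,0]+c).round(1),"narrow",(Rm@[82.5,0]+c).round(1))
E
```

```text
top blue rim z [29.1 31.7] floor 4.3 c [526.3 285.6] [245. 150.] long axis deg 9.6
   divider x 41.3 wide [486.8 279. ] narrow [607.6 299.4]
top green rim z [29.3 31.8] floor 4.2 c [ 535.8 -309.7] [151. 245.] long axis deg -4.1
   divider x 41.4 wide [ 495.9 -306.9] narrow [ 618.1 -315.6]
scene blue rim z [28.3 30.5] floor 4.2 c [529.1 286.3] [249. 150.] long axis deg 9.3
   divider x 42.0 wide [489.6 279.8] narrow [610.5 299.6]
scene green rim z [29.3 31.7] floor 5.1 c [ 538.  -309.3] [150. 251.] long axis deg -4.0
   divider x 41.9 wide [ 498.1 -306.5] narrow [ 620.3 -315. ]
```

Both views agree to about 2 mm, and heights and sizes match the text. Moving to the dish now.

```bash
cat > go.py <<'E'
import sys
from h import *
o=bot.get_obs();x,y,z,yd=map(float,sys.argv[1:5]);Rt=R.from_euler("xyz",o["tcp_rot"]).as_matrix()
yaw=np.degrees(np.arctan2(Rt[1,0],Rt[0,0]));t=(yaw-yd+180)%360-180
print("at",np.round(o["tool_pos"],1),"yaw %.1f"%yaw,"shift cm",np.round(Rt.T@(np.array([x,y,z])-o["tool_pos"])/10,2),"turn %.1f"%t,"w %.1f ff %.1f t %.1f"%(o["grip_width"],o["finger_force"],o["time"]))
E
python3 go.py 560 -4 120 158
```

```text
at [144.8 504.3 226.1] yaw 164.0 shift cm [-53.94 -37.37  10.65] turn 6.0 w 92.0 ff 0.0 t 0.1
```

```bash
python3 -m crank '[[[1,-3,-2,0,1],[1,-6,-4.2,0,2],[1,-10,-7,0,3],[1,-14,-9.7,0,4],[1,-18,-12.5,0,5],[1,-22,-15.2,0,6],[1,-26,-18,0,6],[1,-30,-20.8,0,6],[1,-34,-23.5,0,6],[1,-37,-25.6,0,6]]]'; python3 go.py 560 -4 100 158
```

```text
time: 1.1
tool_pos: [431.1, 154.0, 226.5]
tcp_rot: [-3.141, 0.0, 2.756]
contact_force: [-0.2, 1.3, 0.3]
grip_width: 91.9
finger_force: 0.0
at [431.1 154.  226.5] yaw 157.9 shift cm [-17.89  -9.79  12.66] turn -0.1 w 91.9 ff 0.0 t 1.1
```

```bash
python3 go.py 560 -4 100 158
```

```text
at [431.1 154.  226.5] yaw 157.9 shift cm [-17.89  -9.79  12.66] turn -0.1 w 91.9 ff 0.0 t 1.1
```

```bash
python3 -m crank '[[[1,-2.5,-1.4,1.5,0],[1,-5,-2.8,3,0],[1,-8,-4.5,5,0],[1,-11,-6,7,0],[1,-14,-7.7,9,0],[1,-16.5,-9,11,0],[1,-17.9,-9.8,12.6,0],[1,-17.9,-9.8,12.6,0],[1,-17.9,-9.8,12.6,0],[1,-17.9,-9.8,12.6,0]]]'; python3 - <<'E'
from h import *
o=bot.get_obs();p,d=bot.capture("wrist");cv2.imwrite("pics/w1.png",p[:,:,::-1]);P=pose("wrist",o);X=cloud("wrist",d,P)
M=(X[...,2]>11)&(X[...,2]<20)&(abs(X[...,0]-560)<70)&(abs(X[...,1]+4)<70)
Q=X[M];print(len(Q),Q[:,2].mean(),cv2.minAreaRect(Q[:,:2].astype(np.float32)))
E
python3 go.py 560 -4 3 158
```

```text
time: 2.1
tool_pos: [558.9, -0.8, 101.6]
tcp_rot: [3.141, 0.001, 2.758]
contact_force: [0.5, 0.1, -0.7]
grip_width: 91.9
finger_force: 0.0
1721 14.182974370265772 ((560.1539306640625, -6.523723602294922), (62.294586181640625, 90.34564208984375), 67.99727630615234)
at [559.   -0.7 101.8] yaw 158.0 shift cm [-0.2  -0.27  9.88] turn 0.0 w 91.4 ff 0.0 t 2.1
```

View pics/w1.png

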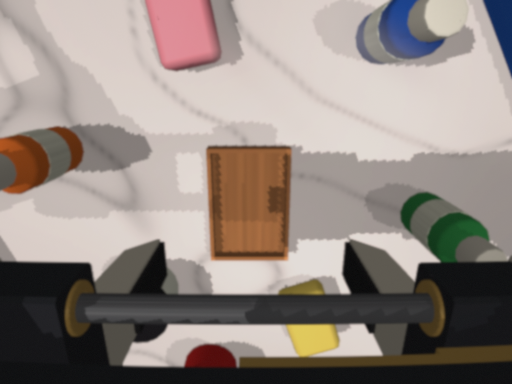

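The wrist view shows the dish (pixel 250,203) square to the gripper between the fingers. Refined centre is about (560,-5.5), angle 68° confirmed. Descending to grip.

```bash
python3 -m crank '[[[1,-0.2,-0.3,2,0],[1,-0.3,-0.4,4,0],[1,-0.3,-0.4,6,0],[1,-0.3,-0.4,8,0],[1,-0.3,-0.4,9,0],[1,-0.3,-0.4,9.5,0],[1,-0.3,-0.4,9.8,0],[1,-0.3,-0.4,9.8,0],[0,-0.3,-0.4,9.8,0],[0,-0.3,-0.4,9.8,0]]]' && python3 -m crank '[[[0,0,0,0,0],[0,0,0,0,0],[0,0,0,0,0],[0,0,0,0,0],[0,0,0,0,0],[0,0,0,-1,0],[0,0,0,-3,0],[0,0,0,-6,0],[0,0,0,-9,0],[0,0,0,-10,0]]]'; python3 go.py 488 279 100 189.5
```

```text
time: 3.15
tool_pos: [560.8, -6.5, 3.4]
tcp_rot: [3.141, 0.001, 2.757]
contact_force: [-0.1, 0.1, -0.2]
grip_width: 80.6
finger_force: 0.0
time: 4.15
tool_pos: [561.9, -6.6, 106.1]
tcp_rot: [3.14, 0.005, 2.757]
contact_force: [-0.8, 1.1, -1.0]
grip_width: 61.1
finger_force: 30.0
at [561.9  -6.6 106.1] yaw 158.0 shift cm [17.57 23.71  0.55] turn -31.5 w 61.1 ff 30.0 t 4.2
```

```bash
python3 -m crank '[[[0,1.5,2,-1,-4],[0,4,5.4,-2,-8],[0,6.5,8.8,-2,-12],[0,9,12.1,-2,-16],[0,11.5,15.5,-2,-20],[0,14,18.9,-2,-24],[0,16,21.6,-2,-28],[0,17.2,23.2,-2,-31.5],[0,17.6,23.7,-2,-31.5],[0,17.6,23.7,-2,-31.5]]]'; python3 - <<'E'
from h import *
o=bot.get_obs();p,d=bot.capture("wrist");cv2.imwrite("pics/w2.png",p[:,:,::-1])
E
python3 go.py 488 279 8.5 189.5
```

```text
time: 5.15
tool_pos: [485.6, 279.5, 122.2]
tcp_rot: [-3.141, -0.001, -2.977]
contact_force: [-0.2, -0.0, -1.3]
grip_width: 62.2
finger_force: 30.0
at [486.  278.7 122.3] yaw -170.6 shift cm [-0.22  0.   11.38] turn -0.1 w 61.6 ff 30.0 t 5.2
```

View pics/w2.png

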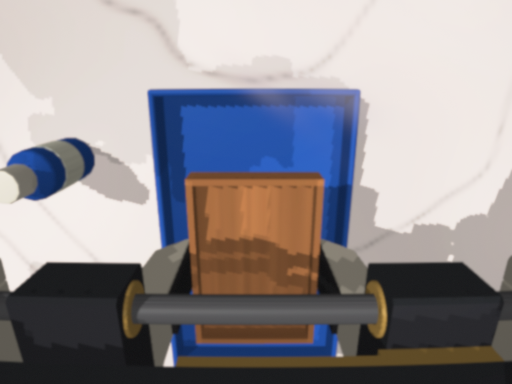

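The dish is level, held square, and centred over the wide compartment. Lowering and releasing.

```bash
python3 -m crank '[[[0,-0.2,0,2,0],[0,-0.2,0,4,0],[0,-0.2,0,6,0],[0,-0.2,0,8,0],[0,-0.2,0,9.5,0],[0,-0.2,0,10.5,0],[0,-0.2,0,11,0],[0,-0.2,0,11.4,0],[0,-0.2,0,11.4,0],[0,-0.2,0,11.4,0]]]' && python3 -m crank '[[[0.84,0,0,0,0],[0.84,0,0,0,0],[0.84,0,0,0,0],[0.84,0,0,0,0],[0.84,0,0,-1,0],[0.84,0,0,-3,0],[0.84,0,0,-6,0],[0.84,0,0,-9,0],[0.84,0,0,-11,0],[0.84,0,0,-11,0]]]'; python3 go.py 422 4 120 170
```

```text
time: 6.2
tool_pos: [488.5, 279.7, 9.3]
tcp_rot: [3.141, 0.001, -2.976]
contact_force: [-0.1, -0.3, -1.2]
grip_width: 61.8
finger_force: 30.0
time: 7.2
tool_pos: [489.8, 280.4, 122.5]
tcp_rot: [3.14, 0.007, -2.976]
contact_force: [0.2, 0.0, 0.3]
grip_width: 76.9
finger_force: 0.0
at [489.8 280.4 122.5] yaw -170.5 shift cm [ 11.24 -26.15   0.14] turn 19.5 w 76.9 ff 0.0 t 7.2
```

```bash
python3 -m crank '[[[0.84,1,-2,0,4],[0.84,2.4,-5.6,0,8],[0.84,4.3,-10,0,12],[0.84,6,-14,0,16],[0.84,7.7,-18,0,19.5],[0.84,9.5,-22,0,19.5],[0.84,10.8,-25.2,0,19.5],[0.84,11.2,-26.1,2,19.5],[0.84,11.2,-26.1,4,19.5],[0.84,11.2,-26.1,4,19.5]]]'; python3 - <<'E'
from h import *
o=bot.get_obs();p,d=bot.capture("wrist");cv2.imwrite("pics/w3.png",p[:,:,::-1]);X=cloud("wrist",d,pose("wrist",o))
M=(X[...,2]>20)&(X[...,2]<32)&(abs(X[...,0]-422)<50)&(abs(X[...,1]-4)<50)
hsv=cv2.cvtColor(p,cv2.COLOR_RGB2HSV);M&=(hsv[...,1]>60)
Q=X[M];print(len(Q),Q[:,2].mean(),cv2.minAreaRect(Q[:,:2].astype(np.float32)))
p,d=bot.capture("top");X=cloud("top",d,pose("top"));hsv=cv2.cvtColor(p,cv2.COLOR_RGB2HSV)
m=cv2.inRange(hsv,(3,80,40),(20,255,220))>0;M=m&(abs(X[...,0]-488)<80)&(abs(X[...,1]-279)<70);Q=X[M]
print("dish",len(Q),np.percentile(Q[:,2],[5,50,95]),cv2.minAreaRect(Q[:,:2].astype(np.float32)))
E
python3 go.py 422 4 12 170
```

```text
time: 8.2
tool_pos: [418.4, 3.6, 76.7]
tcp_rot: [3.141, -0.005, 2.965]
contact_force: [-0.5, 0.1, 0.8]
grip_width: 77.1
finger_force: 0.0
4939 25.81783895033029 ((420.90545654296875, 2.8240623474121094), (39.44207000732422, 60.93667221069336), 79.40126037597656)
dish 1200 [ 6.81390697  9.37968357 18.02230166] ((488.1683349609375, 279.4179992675781), (87.58892059326172, 61.252296447753906), 9.604681015014648)
at [420.2   3.9  78.6] yaw 170.0 shift cm [-0.19  0.04  6.66] turn -0.0 w 77.0 ff 0.0 t 8.3
```

```bash
python3 -m crank '[[[0.84,-0.1,-0.1,1.5,0],[0.84,-0.1,-0.1,3,0],[0.84,-0.1,-0.1,4.5,0],[0.84,-0.1,-0.1,6,0],[0.84,-0.1,-0.1,6.6,0],[0.84,-0.1,-0.1,6.6,0],[0,-0.1,-0.1,6.6,0],[0,-0.1,-0.1,6.6,0],[0,-0.1,-0.1,6.6,0],[0,-0.1,-0.1,6.6,0]]]' && python3 -m crank '[[[0,0,0,0,0],[0,0,0,0,0],[0,0,0,0,0],[0,0,0,0,0],[0,0,0,-1,0],[0,0,0,-3,0],[0,0,0,-6,0],[0,0,0,-9,0],[0,0,0,-11.5,0],[0,0,0,-11.5,0]]]'; python3 go.py 488.2 279.4 127 189.6
```

```text
time: 9.3
tool_pos: [421.6, 2.6, 13.1]
tcp_rot: [3.141, 0.001, 2.967]
contact_force: [0.2, 0.6, -0.0]
grip_width: 49.5
finger_force: 0.0
time: 10.3
tool_pos: [423.2, 2.3, 130.9]
tcp_rot: [3.142, 0.007, 2.967]
contact_force: [0.3, 0.3, -0.2]
grip_width: 40.1
finger_force: 30.0
at [423.2   2.3 130.9] yaw 170.0 shift cm [-1.58 28.42  0.4 ] turn -19.6 w 40.1 ff 30.0 t 10.3
```

```bash
python3 -m crank '[[[0,-0.1,2.5,0,-4],[0,-0.3,6,0,-8],[0,-0.6,10,0,-12],[0,-0.8,14,0,-16],[0,-1,18,0,-19.6],[0,-1.3,22,0,-19.6],[0,-1.5,26,0,-19.6],[0,-1.6,28,0,-19.6],[0,-1.6,28.4,0.5,-19.6],[0,-1.6,28.4,0.5,-19.6]]]'; python3 - <<'E'
from h import *
o=bot.get_obs();p,d=bot.capture("wrist");cv2.imwrite("pics/w4.png",p[:,:,::-1])
E
python3 go.py 488.2 279.4 22 189.6
```

```text
time: 11.3
tool_pos: [485.4, 279.2, 120.9]
tcp_rot: [-3.141, -0.003, -2.973]
contact_force: [-0.9, 0.1, -0.6]
grip_width: 39.6
finger_force: 30.0
at [485.5 278.5 121.4] yaw -170.4 shift cm [-0.31  0.05  9.94] turn -0.0 w 39.3 ff 30.0 t 11.3
```

View pics/w4.png

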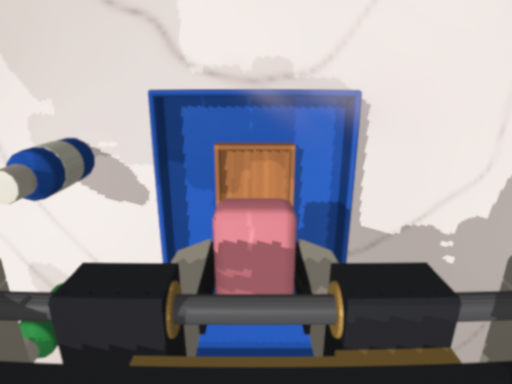

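The soap is held square over the dish, with its edges in line with the dish. Lowering.

```bash
python3 -m crank '[[[0,-0.3,0,2,0],[0,-0.3,0,4,0],[0,-0.3,0,6,0],[0,-0.3,0,8,0],[0,-0.3,0,9,0],[0,-0.3,0,9.5,0],[0,-0.3,0,9.7,0],[0,-0.3,0,9.9,0],[0,-0.3,0,9.9,0],[0,-0.3,0,9.9,0]]]' && python3 -m crank '[[[0.65,0,0,0,0],[0.65,0,0,0,0],[0.65,0,0,0,0],[0.65,0,0,0,0],[0.65,0,0,-1,0],[0.65,0,0,-3,0],[0.65,0,0,-6,0],[0.65,0,0,-9,0],[0.65,0,0,-12,0],[0.65,0,0,-12,0]]]'; python3 go.py 622 121 140 189.5
```

```text
time: 12.35
tool_pos: [489.8, 280.1, 24.3]
tcp_rot: [3.141, 0.001, -2.974]
contact_force: [0.2, -0.3, -1.7]
grip_width: 39.9
finger_force: 30.0
time: 13.35
tool_pos: [491.8, 281.0, 148.9]
tcp_rot: [3.14, 0.009, -2.974]
contact_force: [0.5, -0.3, -0.3]
grip_width: 59.7
finger_force: 0.0
at [491.8 281.  148.9] yaw -170.4 shift cm [-10.17 -17.94   0.94] turn 0.1 w 59.7 ff 0.0 t 13.3
```

```bash
python3 -m crank '[[[0.65,-1,-2,0,0],[0.65,-3,-5.3,0,0],[0.65,-5,-8.8,0,0],[0.65,-7,-12.3,0,0],[0.65,-9,-15.9,0,0],[0.65,-10,-17.6,0,0],[0.65,-10.2,-17.9,1,0],[0.65,-10.2,-17.9,1,0],[0.65,-10.2,-17.9,1,0],[0.65,-10.2,-17.9,1,0]]]'; python3 - <<'E'
from h import *
p,d=bot.capture("top");cv2.imwrite("pics/t5.png",cv2.resize(p[130:320,60:300,::-1],None,fx=3,fy=3));X=cloud("top",d,pose("top"));hsv=cv2.cvtColor(p,cv2.COLOR_RGB2HSV)
near=(abs(X[...,0]-488)<80)&(abs(X[...,1]-279)<70)
M=near&(X[...,2]>30)&(X[...,2]<45)&((hsv[...,0]>150)|(hsv[...,0]<8));Q=X[M]
print("soap",len(Q),np.percentile(Q[:,2],[5,50,95]),cv2.minAreaRect(Q[:,:2].astype(np.float32)))
p,d=bot.capture("scene");X=cloud("scene",d,pose("scene"))
M=(abs(X[...,0]-622)<20)&(abs(X[...,1]-121)<20)&(X[...,2]>83)&(X[...,2]<97);Q=X[M];print("cap",len(Q),Q.mean(0) if len(Q) else 0)
E
python3 go.py 622 121 33 189.5
```

```text
time: 14.35
tool_pos: [619.1, 121.8, 133.8]
tcp_rot: [3.141, -0.0, -2.973]
contact_force: [0.2, 0.5, -0.2]
grip_width: 59.6
finger_force: 0.0
at [619.3 121.7 134. ] yaw -170.3 shift cm [-0.26 -0.11 10.1 ] turn 0.2 w 59.7 ff 0.0 t 14.4Traceback (most recent call last):
  File "<stdin>", line 5, in <module>
    return _quantile_unchecked(
        a, q, axis, out, overwrite_input, method, keepdims, weights)
    return _ureduce(a,
                    func=_quantile_ureduce_func,
    ...<5 lines>...
                    overwrite_input=overwrite_input,
                    method=method)
    r = func(a, **kwargs)
    result = _quantile(arr,
                       quantiles=q,
    ...<2 lines>...
                       out=out,
                       weights=wgt)
    slices_having_nans = np.isnan(arr[-1, ...])
                                  ~~~^^^^^^^^^
IndexError: index -1 is out of bounds for axis 0 with size 0
```

View pics/t5.png

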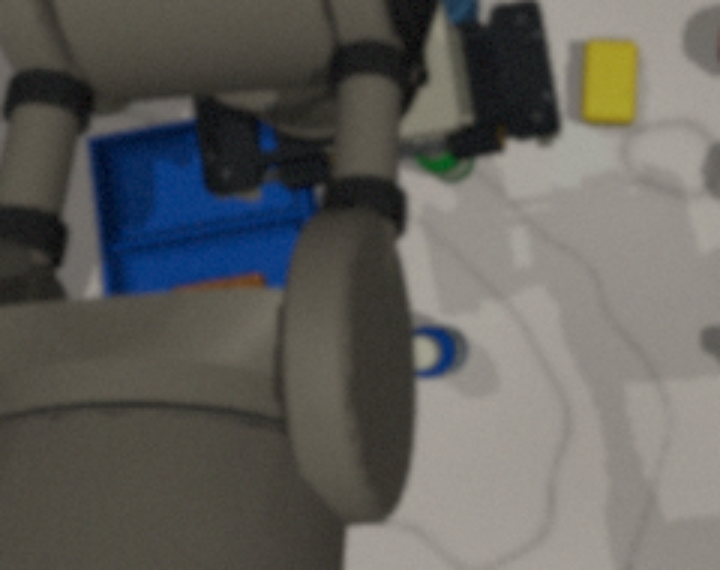

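The arm hides the dish from the top camera, so I'll check the soap from the scene camera during this grasp.

```bash
python3 -m crank '[[[0.65,-0.2,0,1,0],[0.65,-0.3,-0.1,3,0],[0.65,-0.3,-0.1,5,0],[0.65,-0.3,-0.1,7,0],[0.65,-0.3,-0.1,9,0],[0.65,-0.3,-0.1,10,0],[0.65,-0.3,-0.1,10,0],[0,-0.3,-0.1,10,0],[0,-0.3,-0.1,10,0],[0,-0.3,-0.1,10,0]]]' && python3 -m crank '[[[0,0,0,0,0],[0,0,0,0,0],[0,0,0,0,0],[0,0,0,0,0],[0,0,0,-0.5,0],[0,0,0,-1.5,0],[0,0,0,-3,0],[0,0,0,-5,0],[0,0,0,-7,0],[0,0,0,-7,0]]]'; python3 - <<'E'
from h import *
p,d=bot.capture("scene");X=cloud("scene",d,pose("scene"));hsv=cv2.cvtColor(p,cv2.COLOR_RGB2HSV)
near=(abs(X[...,0]-488)<80)&(abs(X[...,1]-279)<70)
M=near&(X[...,2]>31)&(X[...,2]<45)&((hsv[...,0]>150)|(hsv[...,0]<8));Q=X[M]
print("soap",len(Q),Q[:,2].mean() if len(Q) else 0,cv2.minAreaRect(Q[:,:2].astype(np.float32)) if len(Q) else 0)
cv2.imwrite("pics/s6.png",cv2.resize(p[80:280,200:460,::-1],None,fx=3,fy=3))
E
python3 go.py 609 299.5 105 189.5
```

```text
time: 15.4
tool_pos: [623.6, 120.0, 34.8]
tcp_rot: [-3.141, 0.002, -2.975]
contact_force: [0.3, -0.4, 0.4]
grip_width: 40.0
finger_force: 0.0
time: 16.4
tool_pos: [625.0, 120.1, 107.8]
tcp_rot: [-3.141, 0.007, -2.975]
contact_force: [0.2, 0.1, -0.6]
grip_width: 35.0
finger_force: 29.9
soap 155 34.20201579831824 ((501.28375244140625, 282.84429931640625), (42.56217956542969, 36.14760208129883), 13.018853187561035)
at [624.  120.  105.8] yaw -170.4 shift cm [-1.5  17.95  0.08] turn 0.1 w 35.5 ff 29.9 t 16.4
```

View pics/s6.png

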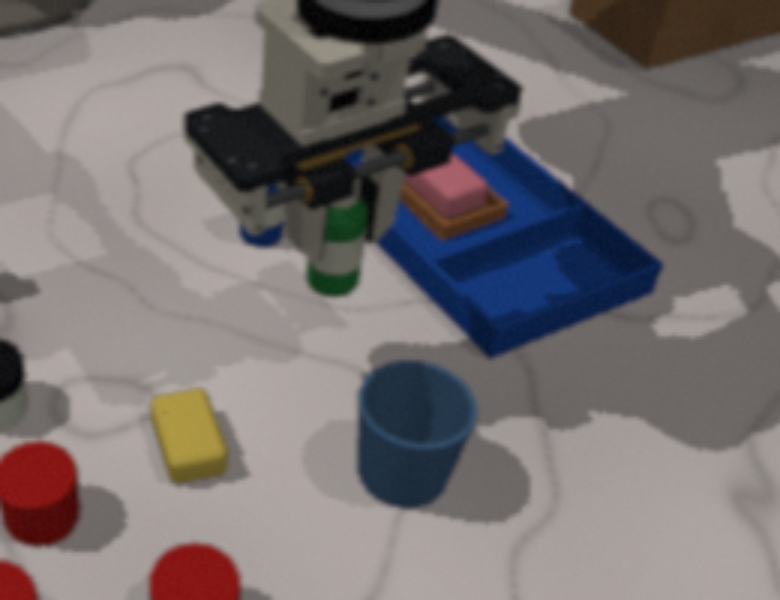

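The pink soap lies in the dish, its top at 34 mm, which is right. The bottle hangs upright in the grip. Carrying it to the narrow compartment.

```bash
python3 -m crank '[[[0,0,1.5,0,0],[0,-0.4,4,0,0],[0,-0.7,7,0,0],[0,-1,10,0,0],[0,-1.2,13,0,0],[0,-1.4,16,0,0],[0,-1.5,17.5,0,0],[0,-1.5,18,0,0],[0,-1.5,18,0,0],[0,-1.5,18,0,0]]]'; python3 go.py 609 299.5 39.5 189.5
```

```text
time: 17.45
tool_pos: [608.0, 298.7, 103.4]
tcp_rot: [-3.141, -0.001, -2.976]
contact_force: [-0.1, 0.9, -1.2]
grip_width: 35.4
finger_force: 29.9
at [608.  298.7 103.4] yaw -170.5 shift cm [-0.12  0.06  6.39] turn 0.0 w 35.4 ff 29.9 t 17.4
```

```bash
python3 -m crank '[[[0,-0.1,0.1,1,0],[0,-0.1,0.1,2.5,0],[0,-0.1,0.1,4,0],[0,-0.1,0.1,5.2,0],[0,-0.1,0.1,5.8,0],[0,-0.1,0.1,6.2,0],[0,-0.1,0.1,6.4,0],[0,-0.1,0.1,6.4,0],[0,-0.1,0.1,6.4,0],[0,-0.1,0.1,6.4,0]]]' && python3 -m crank '[[[0,0,0,0,0],[0.65,0,0,0,0],[0.65,0,0,0,0],[0.65,0,0,0,0],[0.65,0,0,0,0],[0.65,0,0,-1,0],[0.65,0,0,-3,0],[0.65,0,0,-6,0],[0.65,0,0,-9,0],[0.65,0,0,-11,0]]]'; python3 go.py 465.5 -124 150 176
```

```text
time: 18.45
tool_pos: [609.0, 301.2, 40.4]
tcp_rot: [3.141, 0.001, -2.975]
contact_force: [0.4, -0.1, -0.8]
grip_width: 35.2
finger_force: 29.9
time: 19.45
tool_pos: [609.5, 301.4, 153.2]
tcp_rot: [3.141, 0.004, -2.975]
contact_force: [0.8, 0.0, -0.3]
grip_width: 59.7
finger_force: 0.0
at [609.5 301.4 153.2] yaw -170.4 shift cm [ 21.27 -39.55   0.21] turn 13.6 w 59.7 ff 0.0 t 19.4
```

```bash
python3 -m crank '[[[0.65,2,-3.7,0,3],[0.65,4,-7.4,0,6],[0.65,6.2,-11.5,0,9],[0.65,8.5,-15.7,0,12],[0.65,10.8,-20,0,13.6],[0.65,13,-24.2,0,13.6],[0.65,15.3,-28.4,0,13.6],[0.65,17.5,-32.5,0,13.6],[0.65,19.5,-36.3,0,13.6],[0.65,21.3,-39.6,0,13.6]]]' && python3 -m crank '[[[0.65,0,0,0,0],[0.65,0,0,0,0],[0.65,0,0,0,0],[0.65,0,0,0,0],[0.65,0,0,0,0],[0.65,0,0,0,0],[0.65,0,0,0,0],[0.65,0,0,0,0],[0.65,0,0,0,0],[0.65,0,0,0,0]]]'; python3 - <<'E'
from h import *
for n in("top","scene"):
    p,d=bot.capture(n);X=cloud(n,d,pose(n));cv2.imwrite(f"pics/{n}7.png",p[:,:,::-1])
    for k,c in(("gb",(609,300)),("soap",(488,279)),("ob",(465,-124))):
        h=(28,45) if k=="soap" else(83,98)
        M=(abs(X[...,0]-c[0])<35)&(abs(X[...,1]-c[1])<35)&(X[...,2]>h[0])&(X[...,2]<h[1]);Q=X[M]
        if len(Q):r=cv2.minAreaRect(Q[:,:2].astype(np.float32));print(n,k,len(Q),Q[:,2].mean(),r)
E
python3 go.py 465.5 -124 33 176
```

```text
time: 20.45
tool_pos: [463.9, -126.9, 150.7]
tcp_rot: [-3.141, 0.002, 3.071]
contact_force: [0.6, -0.6, 0.0]
grip_width: 59.8
finger_force: 0.0
time: 21.45
tool_pos: [464.5, -124.9, 149.7]
tcp_rot: [3.141, -0.0, 3.071]
contact_force: [0.8, -0.0, 0.4]
grip_width: 59.6
finger_force: 0.0
top gb 109 93.04413622496833 ((607.1253662109375, 300.16717529296875), (20.874286651611328, 19.514671325683594), 35.49986267089844)
top soap 540 34.27317324583184 ((489.9459228515625, 279.2744445800781), (61.33305358886719, 39.40908432006836), 9.578367233276367)
scene gb 91 90.8606419675654 ((608.505615234375, 302.4502868652344), (19.447872161865234, 19.591997146606445), 33.920249938964844)
scene soap 279 33.63349828648507 ((492.3597412109375, 280.87652587890625), (60.17765426635742, 40.49570846557617), 7.214538097381592)
scene ob 69 89.02580830885147 ((467.7579345703125, -124.19436645507812), (20.63896942138672, 18.881519317626953), 55.24235534667969)
at [ 464.5 -124.9  149.7] yaw 176.0 shift cm [-0.1   0.09 11.67] turn -0.0 w 59.7 ff 0.0 t 21.6
```

View pics/top7.png

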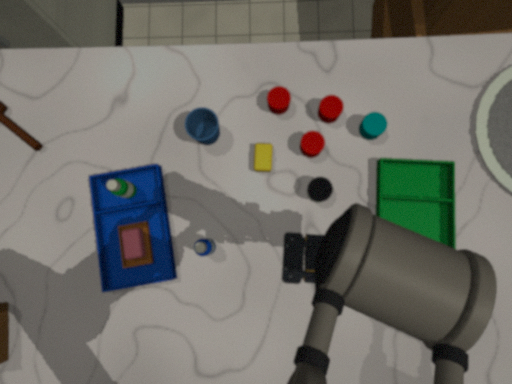

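The blue kit is complete. The soap sits in the dish (135,245) at 9.6°, and the bottle stands at (120,187) with its cap at about 93 mm. Now the orange bottle.

```bash
python3 -m crank '[[[0.65,-0.1,0.1,2,0],[0.65,-0.1,0.1,4,0],[0.65,-0.1,0.1,6,0],[0.65,-0.1,0.1,8,0],[0.65,-0.1,0.1,10,0],[0.65,-0.1,0.1,11,0],[0.65,-0.1,0.1,11.6,0],[0.65,-0.1,0.1,11.6,0],[0,-0.1,0.1,11.6,0],[0,-0.1,0.1,11.6,0]]]' && python3 -m crank '[[[0,0,0,0,0],[0,0,0,0,0],[0,0,0,0,0],[0,0,0,0,0],[0,0,0,-0.5,0],[0,0,0,-1.5,0],[0,0,0,-3,0],[0,0,0,-5,0],[0,0,0,-7,0],[0,0,0,-7,0]]]'; python3 go.py 619 -315 105 176
```

```text
time: 22.55
tool_pos: [466.1, -124.1, 34.5]
tcp_rot: [-3.141, 0.002, 3.071]
contact_force: [-0.3, 0.1, 0.0]
grip_width: 48.3
finger_force: 0.0
time: 23.55
tool_pos: [467.0, -124.5, 106.4]
tcp_rot: [-3.14, 0.005, 3.071]
contact_force: [-0.5, -0.3, -1.1]
grip_width: 35.0
finger_force: 30.0
at [ 467.  -124.5  106.4] yaw 176.0 shift cm [-16.5  -17.93   0.25] turn -0.0 w 35.0 ff 30.0 t 23.6
```

```bash
python3 -m crank '[[[0,-1.5,-1.6,0,0],[0,-4,-4.3,0,0],[0,-6.5,-7,0,0],[0,-9,-9.8,0,0],[0,-11.5,-12.5,0,0],[0,-14,-15.2,0,0],[0,-16,-17.4,0,0],[0,-16.5,-17.9,0,0],[0,-16.5,-17.9,0,0],[0,-16.5,-17.9,0,0]]]'; python3 go.py 619 -315 39.5 176
```

```text
time: 24.55
tool_pos: [616.7, -312.9, 102.8]
tcp_rot: [3.14, -0.002, 3.072]
contact_force: [0.6, 0.5, -1.2]
grip_width: 35.3
finger_force: 30.0
at [ 616.7 -312.9  102.8] yaw 176.0 shift cm [-0.26 -0.2   6.33] turn -0.0 w 35.3 ff 30.0 t 24.6
```

```bash
python3 -m crank '[[[0,-0.2,-0.1,1,0],[0,-0.2,-0.1,2.5,0],[0,-0.2,-0.1,4,0],[0,-0.2,-0.1,5.2,0],[0,-0.2,-0.1,5.8,0],[0,-0.2,-0.1,6.2,0],[0,-0.2,-0.1,6.4,0],[0,-0.2,-0.1,6.4,0],[0,-0.2,-0.1,6.4,0],[0,-0.2,-0.1,6.4,0]]]' && python3 -m crank '[[[0,0,0,0,0],[0.65,0,0,0,0],[0.65,0,0,0,0],[0.65,0,0,0,0],[0.65,0,0,0,0],[0.65,0,0,-1,0],[0.65,0,0,-3,0],[0.65,0,0,-6,0],[0.65,0,0,-8,0],[0.65,0,0,-10,0]]]'; python3 go.py 600 -114.5 100 176
```

```text
time: 25.55
tool_pos: [619.7, -315.4, 40.3]
tcp_rot: [-3.141, 0.001, 3.071]
contact_force: [0.1, 0.1, -1.6]
grip_width: 35.3
finger_force: 30.0
time: 26.55
tool_pos: [619.7, -315.3, 141.9]
tcp_rot: [-3.141, 0.001, 3.071]
contact_force: [-0.0, 0.2, -0.4]
grip_width: 59.6
finger_force: 0.0
at [ 619.7 -315.3  141.9] yaw 176.0 shift cm [ 3.38 19.9   4.17] turn -0.0 w 59.6 ff 0.0 t 26.6
```

```bash
python3 -m crank '[[[0.9,0.3,2,0,0],[0.9,0.8,5,0,0],[0.9,1.4,8.5,0,0],[0.9,2,12,0,0],[0.9,2.6,15.5,0,0],[0.9,3.2,18.5,1,0],[0.9,3.4,19.9,2.5,0],[0.9,3.4,19.9,4,0],[0.9,3.4,19.9,4,0],[0.9,3.4,19.9,4,0]]]'; python3 - <<'E'
from h import *
o=bot.get_obs();p,d=bot.capture("wrist");X=cloud("wrist",d,pose("wrist",o));cv2.imwrite("pics/w8.png",p[:,:,::-1])
M=(X[...,2]>38)&(X[...,2]<52)&(abs(X[...,0]-600)<40)&(abs(X[...,1]+114)<40)
Q=X[M];print(len(Q),Q[:,2].mean(),cv2.minAreaRect(Q[:,:2].astype(np.float32)))
E
python3 go.py 600 -114.5 18 176
```

```text
time: 27.55
tool_pos: [599.8, -114.6, 100.5]
tcp_rot: [-3.141, 0.001, 3.071]
contact_force: [0.3, -0.8, -0.3]
grip_width: 82.5
finger_force: 0.0
4349 44.3003806765132 ((598.8372802734375, -115.8338623046875), (51.379371643066406, 50.71369552612305), 32.33360290527344)
at [ 600.2 -114.9  100.8] yaw 175.9 shift cm [0.03 0.04 8.28] turn -0.1 w 82.5 ff 0.0 t 27.6
```

View pics/w8.png

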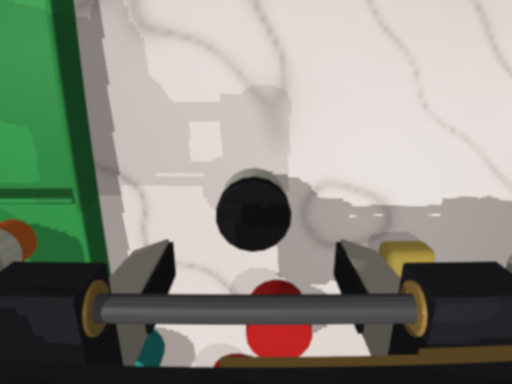

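The black-lidded jar (253,213) is centred between the fingers at (599,-115), top at 44 mm. The red jar is clear of the fingers.

```bash
python3 -m crank '[[[0.9,0.1,0,1.5,0],[0.9,0.1,0,3,0],[0.9,0.1,0,4.5,0],[0.9,0.1,0,6,0],[0.9,0.1,0,7.5,0],[0.9,0.1,0,8.2,0],[0.9,0.1,0,8.2,0],[0,0.1,0,8.2,0],[0,0.1,0,8.2,0],[0,0.1,0,8.2,0]]]' && python3 -m crank '[[[0,0,0,0,0],[0,0,0,0,0],[0,0,0,0,0],[0,0,0,0,0],[0,0,0,-0.5,0],[0,0,0,-1.5,0],[0,0,0,-3,0],[0,0,0,-5,0],[0,0,0,-7,0],[0,0,0,-7,0]]]'; python3 go.py 497 -306.7 90 176
```

```text
time: 28.6
tool_pos: [599.0, -114.4, 18.6]
tcp_rot: [-3.141, 0.001, 3.071]
contact_force: [-0.1, 0.4, 0.3]
grip_width: 63.4
finger_force: 0.0
time: 29.6
tool_pos: [600.4, -114.8, 91.0]
tcp_rot: [-3.14, 0.006, 3.071]
contact_force: [1.1, -0.4, -0.5]
grip_width: 51.1
finger_force: 30.0
at [ 600.4 -114.8   91. ] yaw 176.0 shift cm [  8.96 -19.87   0.08] turn -0.0 w 51.1 ff 30.0 t 29.6
```

```bash
python3 -m crank '[[[0,1,-2,0,0],[0,2.2,-5,0,0],[0,3.6,-8,0,0],[0,5,-11,0,0],[0,6.3,-14,0,0],[0,7.7,-17,0,0],[0,8.6,-19.2,0,0],[0,9,-19.9,0,0],[0,9,-19.9,0,0],[0,9,-19.9,0,0]]]'; python3 go.py 497 -306.7 23.5 176
```

```text
time: 30.6
tool_pos: [495.0, -305.4, 87.3]
tcp_rot: [3.141, -0.0, 3.071]
contact_force: [-0.1, 0.6, -1.8]
grip_width: 50.9
finger_force: 30.0
at [ 495.  -305.4   87.3] yaw 176.0 shift cm [-0.22 -0.12  6.38] turn -0.0 w 50.9 ff 30.0 t 30.6
```

```bash
python3 -m crank '[[[0,-0.2,-0.1,1,0],[0,-0.2,-0.1,2.5,0],[0,-0.2,-0.1,4,0],[0,-0.2,-0.1,5.2,0],[0,-0.2,-0.1,5.8,0],[0,-0.2,-0.1,6.2,0],[0,-0.2,-0.1,6.4,0],[0,-0.2,-0.1,6.4,0],[0,-0.2,-0.1,6.4,0],[0,-0.2,-0.1,6.4,0]]]' && python3 -m crank '[[[0,0,0,0,0],[0.8,0,0,0,0],[0.8,0,0,0,0],[0.8,0,0,0,0],[0.8,0,0,0,0],[0.8,0,0,-1,0],[0.8,0,0,-3,0],[0.8,0,0,-6,0],[0.8,0,0,-9,0],[0.8,0,0,-13,0]]]' && python3 -m crank '[[[0.8,0,2,0,0],[0.8,0,5,0,0],[0.8,0,8,0,0],[0.8,0,11,0,0],[0.8,0,14,0,0],[0.8,0,17,0,0],[0.8,0,20,0,0],[0.8,0,23,0,0],[0.8,0,26,0,0],[0.8,0,28,0,0]]]'; python3 - <<'E'
from h import *
for n in("top","scene"):
    p,d=bot.capture(n);X=cloud(n,d,pose(n));cv2.imwrite(f"pics/{n}9.png",p[:,:,::-1])
    for k,c,h in(("gb",(609,300),(83,98)),("soap",(488,279),(28,45)),("ob",(619,-315),(83,98)),("jar",(497,-307),(40,55)),("yellow",(675,4),(20,32)),("bb",(481,126),(83,98)),("tumbler",(737,130),(62,76))):
        M=(abs(X[...,0]-c[0])<40)&(abs(X[...,1]-c[1])<40)&(X[...,2]>h[0])&(X[...,2]<h[1]);Q=X[M]
        if len(Q):r=cv2.minAreaRect(Q[:,:2].astype(np.float32));print(n,k,len(Q),Q[:,2].mean().round(1),np.round(r[0]),np.round(r[1]))
E
```

```text
time: 31.6
tool_pos: [496.9, -307.8, 24.2]
tcp_rot: [-3.141, 0.001, 3.071]
contact_force: [0.3, -0.0, -1.6]
grip_width: 51.3
finger_force: 30.0
time: 32.6
tool_pos: [496.0, -307.0, 154.5]
tcp_rot: [3.14, -0.002, 3.071]
contact_force: [1.0, -1.3, 0.5]
grip_width: 73.6
finger_force: 0.0
time: 33.6
tool_pos: [516.0, -26.0, 154.0]
tcp_rot: [3.141, 0.0, 3.072]
contact_force: [0.7, -0.9, 0.1]
grip_width: 73.3
finger_force: 0.0
top gb 106 93.1 [608. 301.] [19. 21.]
top soap 544 34.2 [490. 279.] [61. 39.]
top ob 131 93.0 [ 619. -314.] [21. 20.]
top jar 582 47.9 [ 497. -306.] [51. 51.]
top yellow 433 25.9 [678.   5.] [39. 57.]
top bb 82 89.7 [482. 128.] [17. 21.]
top tumbler 260 68.8 [736. 130.] [70. 69.]
scene gb 90 91.2 [608. 302.] [19. 21.]
scene soap 281 33.7 [493. 280.] [62. 39.]
scene ob 145 92.2 [ 621. -314.] [21. 21.]
scene jar 401 47.8 [ 498. -306.] [51. 50.]
scene yellow 497 25.5 [675.   3.] [40. 63.]
scene bb 62 88.5 [483. 124.] [19. 20.]
scene tumbler 394 67.8 [737. 131.] [69. 72.]
```

View pics/scene9.png

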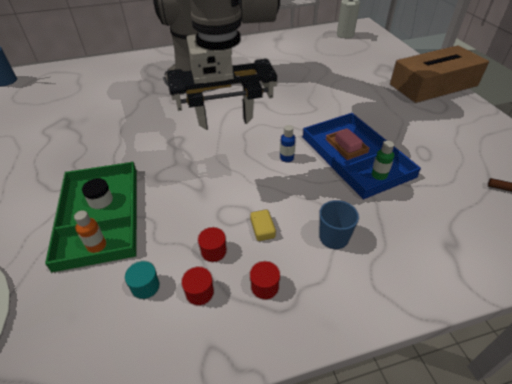

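Everything stands where it should: the soap in the dish (347,143), the green bottle (383,160), the jar (97,192) and the orange bottle (89,232). The yellow soap, blue bottle and tumbler haven't moved, and the gripper is clear.

```bash
python3 -c "
from plant import bot
print(bot.close_job())"
```

```text
the job is handed in; nothing more can be done
None
```

Both wash kits are made up as asked and the job is handed in at about 34 s; the last camera check showed every item in its place, and the yellow soap, blue bottle and tumbler still where they stood.

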